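Find the full sugar tin by its weight and hold it up

ROBOT

A 7-joint arm with a two-finger parallel gripper is mounted at the origin on a cart in front of the work surface, level with it; the furniture and walls round the work are solid. World frame = base frame: x ahead of the robot, y to its left, z up, the work surface at z = 0. Lengths are in m, angles in rad, forces in N, time in s.
With the tool pointing down it reaches from about 0.4 to 0.85 m from the base axis. Payload 4.5 kg.
Tool frame: the origin (TCP) lies midway between the tips of the shut fingers; the grasp point (between the pads) lies 19 mm behind it; z points along the fingers, y is the direction in which the jaws open and shut (so a half turn about z gives the same grasp; the last joint's range is limited). The gripper opens to 88 mm and grips with 3 to 60 N. Pads are 18 mm wide; open, the fingers measure 123 mm over their backs; the gripper's body (75 mm by 187 mm) begins 45 mm behind the grasp point.
Start: joints at [0.034, 0.689, -0.195, 1.565, 0.157, 0.902, -0.215], TCP at [0.625, 0, 0.239] pointing down, gripper open.
Joint ranges: [-3.01, 3.01], [-0.46, 2.08], [-1.47, 1.51], [0.13, 2.56], [-1, 4.14], [0.04, 2.09], [-2.66, 2.66]. Speed limits (rad/s): [2.57, 2.57, 3.14, 3.14, 3.14, 3.14, 3.14].

INTERFACE

Orientations are given as a unit quaternion [x, y, z, w].
In Python, from plant import get_state, snapshot, finish_job, find_in gives the robot as it stands.
- The arm moves only by the shell command python3 -m creep 'ROWS' [OPENING] [FORCE]. ROWS is JSON, one flat list of numbers, 6 for each row, row after row: the shift along the tool's x, y, z in mm, then the turn, a rotation vector about the tool's x, y, z in degrees. In form: [tx, ty, tz, wx, wy, wz, tx, ty, tz, wx, wy, wz, ...]. A call has 1 to 5 rows; each row shifts and turns the pose as measured when the row begins, along the tool's axes as they then stand; what a row does not reach is not made up. A row lasts 1/12 s, in which the tool goes at most 41.7 mm and 7.16 degrees, less where a joint would pass 70% of its speed; a pose out of reach is approached as far as the arm can. A call is refused whole if a number of a shift passes 41.7 or a number of a turn 7.16, either way. A call with a gripper value outside its range is refused whole. OPENING is the finger opening in mm, from 0 to 88.1, set as the call begins (- or left out, the last holds). The fingers move at their own pace and stop on an object; FORCE is the grip in N (left out, the last holds). Time passes only in rows, so rows that do not move let the fingers close. It gives the time, the measured TCP pose, the force and the opening at its end, in the units of the state.
- get_state(): the state, without advancing time (a new reading comes with each control period).
- snapshot(name): name is "scene" or "side" or "wrist"; returns a dict with "color" (480x640x3 uint8, red, green, blue), "intrinsics" (3x3 intrinsics, pixels), "extrinsics" (4x4, takes a point from world to camera coordinates). Camera axes: x right, y down, z forward; pixel columns grow to the right and rows downward; lengths in m; the calibration is good to about 2 mm. A picture is of the moment at which its call begins. There is no depth.
- finish_job(): hands the job in, once; it reports no verdict.
Trained networks look in the newest picture that a camera, given by its name, has taken for a name from the list of things; names that differ only in an ending like _2 or _b are one class to them, and where a whole thing is asked for, a point or a joint stands for the part that bears it (a point fixed in the world has none). Each returns a list of dicts, best first, with "score" (0 to 1); they miss things now and then, are a little off and sometimes report something else, mostly with a low value. They report only what shows in the picture. A call takes as long as a camera call. They do not tell look-alikes from the thing itself.
- find_in(thing, camera): "xy" ([column, row] in pixels, amid what is visible of it).
The state is a dict: "clock": time; "q": joint angles; "qd": joint speeds; "joint_torque": joint torques, N m; "tool_pos": TCP position; "eef_rot": TCP orientation; "contact_force": force on the tool from outside, world axes, zero at the start; "moment": the same for the moment, N m; "opening": opening from 0.0 (shut) to 1.0 (fully open).
Only numpy, scipy, OpenCV 4.12 (cv2) and the standard library are available. Lean on these libraries where they do the work, as an engineer would, in place of code of your own. Each camera call takes 0.05 s, during which the arm holds its last target.

TASK

Three closed tins that look exactly alike stand on the prep table: two are empty and one still holds a solid block of sugar, which only its weight tells. Heft them, put the two lighter ones upright into the divided caddy that goes out for refilling, one to a cell, and finish while still holding the heaviest tin upright in the gripper, raised well clear above the tops of the stowed tins (do not put it down or let go). Set tins down rather than dropping them, tip none over, and leave the caddy, the flour shaker and the roll of tape where they are.

Things in the scene. Friction and masses are not known exactly. Their poses are not given: they have to be found in the camera images.
- tin_1_center (a point): centre (half-way up) of one of three closed tins that look exactly alike: a plain straight steel cylinder 62 mm in diameter and 108 mm tall with a flat lid that stays on (lid seam 17 mm below the top), z axis up. The tins differ only in weight: an empty one weighs 0.14 to 0.20 kg, the one with the block inside 0.41 to 0.55 kg (the block has 2 mm of play). Which tin holds the block changes from start to start.
- tin_2_center (a point): centre (half-way up) of one of three closed tins that look exactly alike: a plain straight steel cylinder 62 mm in diameter and 108 mm tall with a flat lid that stays on (lid seam 17 mm below the top), z axis up. The tins differ only in weight: an empty one weighs 0.14 to 0.20 kg, the one with the block inside 0.41 to 0.55 kg (the block has 2 mm of play). Which tin holds the block changes from start to start.
- tin_3_center (a point): centre (half-way up) of one of three closed tins that look exactly alike: a plain straight steel cylinder 62 mm in diameter and 108 mm tall with a flat lid that stays on (lid seam 17 mm below the top), z axis up. The tins differ only in weight: an empty one weighs 0.14 to 0.20 kg, the one with the block inside 0.41 to 0.55 kg (the block has 2 mm of play). Which tin holds the block changes from start to start.
- caddy: low open steel caddy, 174 x 174 mm and 45 mm tall, divided by a cross of 14 mm thick partitions into 2 x 2 cells at 90 mm pitch; origin at the centre of its underside on the table, x and y axes along its sides, z up; a 3 mm wire handle stands 20 mm out from each of its two y sides, 33 mm up. It is loose and weighs 2.2 kg
- cell_1 (a point): middle of the floor of one cell of the caddy, 6 mm above the table; the cell is 76 x 76 mm, its walls rise 39 mm above this floor; a tin standing in it has its centre 54 mm above this point
- cell_2 (a point): middle of the floor of one cell of the caddy, 6 mm above the table; the cell is 76 x 76 mm, its walls rise 39 mm above this floor; a tin standing in it has its centre 54 mm above this point
- cell_3 (a point): middle of the floor of one cell of the caddy, 6 mm above the table; the cell is 76 x 76 mm, its walls rise 39 mm above this floor; a tin standing in it has its centre 54 mm above this point
- cell_4 (a point): middle of the floor of one cell of the caddy, 6 mm above the table; the cell is 76 x 76 mm, its walls rise 39 mm above this floor; a tin standing in it has its centre 54 mm above this point
- flour_shaker: bystander: steel shaker, 72 mm in diameter and 88 mm tall, standing; origin at the centre of its underside
- masking_tape: bystander: roll of tape lying flat, 79 mm across and 18 mm tall; origin at the centre of its underside
Not all that is in view belongs to the job. What is shaped like the part that bears tin_2_center but brown or yellow is not meant.

How it is judged:
By the outcome, as a careful person would: the job done as asked, in the order asked, and still so for the second after the job is handed in, while the arm keeps its last pose, push and grip.
It also fails if it takes over 72 s, if anything falls off the work surface, if the arm or the gripper's body presses on something with over 40 N, if the wrist force passes 120 N, or if a joint passes its speed limit or range.

## Working session

There is one attempt and no reset: what is moved stays moved. The work goes in short steps, Python scripts to look and compute and a shell command to move; the robot and the scene stay as the last step left them, time stands still between calls to the robot, and variables do not carry over. Pictures are saved under pics/ and viewed, and the job is handed in when it is done.

```bash
ls; mkdir -p pics; python3 - <<'E'
from plant import *
import cv2
print(get_state())
for n in("scene","side","wrist"):
    s=snapshot(n); cv2.imwrite(f"pics/{n}0.png",s["color"][:,:,::-1])
    print(n,s["intrinsics"],s["extrinsics"])
    for t in("tin_1_center","caddy","cell_1","flour_shaker","masking_tape"):
        print(t,[(round(d["score"],2),[round(v) for v in d["xy"]]) for d in find_in(t,n)])
E
```

```text
pics
{'clock': 0.0, 'q': array([ 0.03381691,  0.68995615, -0.19450596,  1.56630872,  0.1572953 ,
        0.90247825, -0.2151138 ]), 'qd': array([-0.00155998,  0.00078201, -0.00113688,  0.00116913, -0.0004435 ,
       -0.00092912,  0.00274281]), 'joint_torque': array([ 3.38560185e-04, -5.27571630e+01, -1.26686912e+00, -1.53434461e+01,
       -5.26333472e-02,  6.56995355e-03,  1.65937727e-04]), 'tool_pos': array([ 6.24393772e-01, -6.14320888e-05,  2.37936595e-01]), 'eef_rot': array([ 7.07092282e-01,  7.07120732e-01, -6.65992694e-04, -5.75538338e-04]), 'contact_force': array([-0.09787318,  0.17907889,  0.77837175]), 'moment': array([ 0.03174749,  0.00535222, -0.01484872]), 'opening': 1.0030957104474072}
scene [[439.15665646   0.         322.31253333]
 [  0.         439.15665646 244.28032928]
 [  0.           0.           1.        ]] [[ 0.91700328 -0.39879256  0.00833511 -0.54399041]
 [-0.22099644 -0.52534414 -0.82168979  0.15956763]
 [ 0.33206257  0.7516502  -0.56987404  0.7169522 ]
 [ 0.          0.          0.          1.        ]]
tin_1_center [(0.75, [232, 196])]
caddy []
cell_1 [(
[... 499 characters left out ...]
addy [(0.62, [293, 322])]
cell_1 [(0.62, [296, 322])]
flour_shaker [(0.81, [411, 277])]
masking_tape [(0.82, [306, 240]), (0.44, [293, 322])]
wrist [[336.5001908    0.         319.89645875]
 [  0.         336.5001908  239.56966148]
 [  0.           0.           1.        ]] [[ 9.99999972e-01 -2.37953242e-04 -4.11443534e-06 -6.25876236e-01]
 [-2.27099782e-04 -9.59272615e-01  2.82481855e-01 -3.97580658e-02]
 [-7.11643384e-05 -2.82481846e-01 -9.59272642e-01  3.88905083e-01]
 [ 0.00000000e+00  0.00000000e+00  0.00000000e+00  1.00000000e+00]]
tin_1_center []
caddy [(0.31, [229, 400])]
cell_1 [(0.59, [228, 400])]
flour_shaker [(0.74, [404, 338]), (0.6, [226, 400])]
masking_tape [(0.98, [277, 22])]
```

View pics/scene0.png

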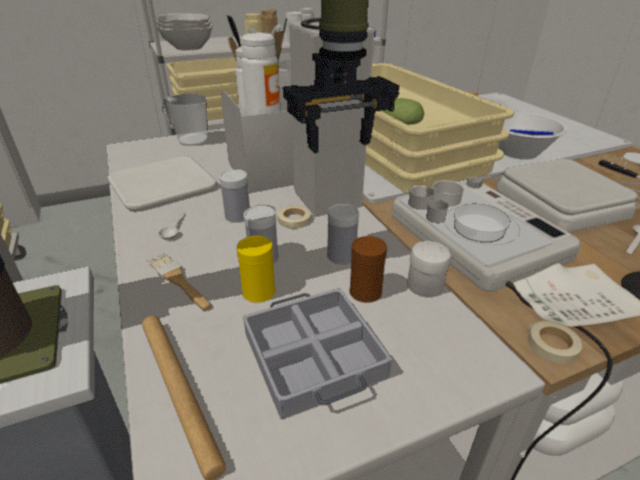

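View pics/side0.png

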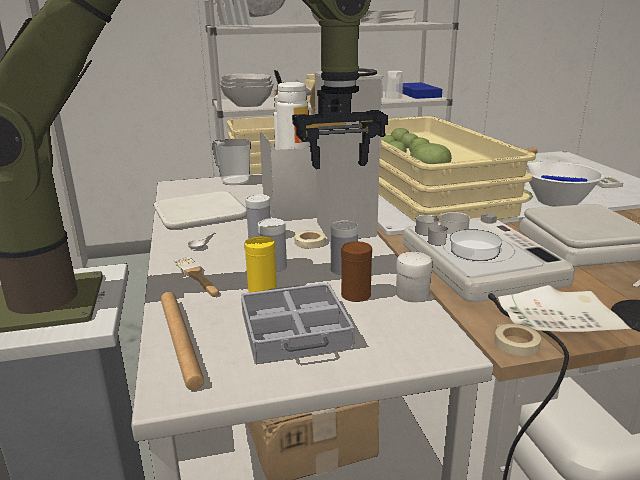

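View pics/wrist0.png

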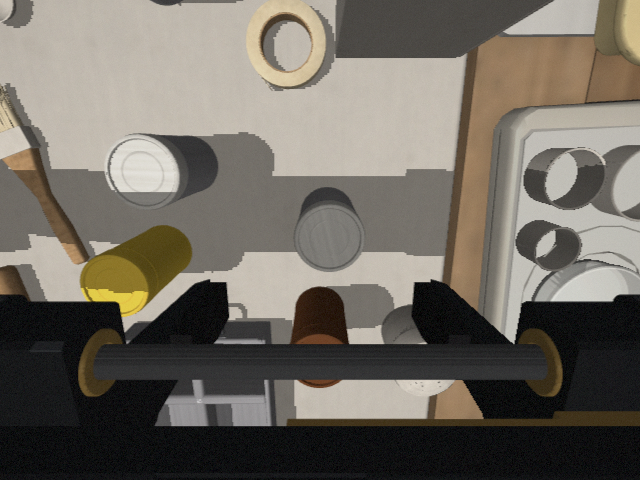

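The scene view shows three grey tins at about (235,196), (262,235) and (343,234). The yellow (257,270) and brown (367,270) look-alikes, the caddy (315,350), the shaker (429,268) and the tape (294,217) are also in view. I'll enlarge it to get precise points.

```bash
python3 - <<'E'
import cv2
a=cv2.imread("pics/scene0.png"); cv2.imwrite("pics/sc_a.png",cv2.resize(a[160:310,205:405],None,fx=4,fy=4,interpolation=2))
cv2.imwrite("pics/sc_b.png",cv2.resize(a[280:420,230:400],None,fx=4,fy=4,interpolation=2))
a=cv2.imread("pics/side0.png"); cv2.imwrite("pics/si_a.png",cv2.resize(a[185:335,235:435],None,fx=4,fy=4,interpolation=2))
E
```

```text
(no output)
```

View pics/sc_a.png

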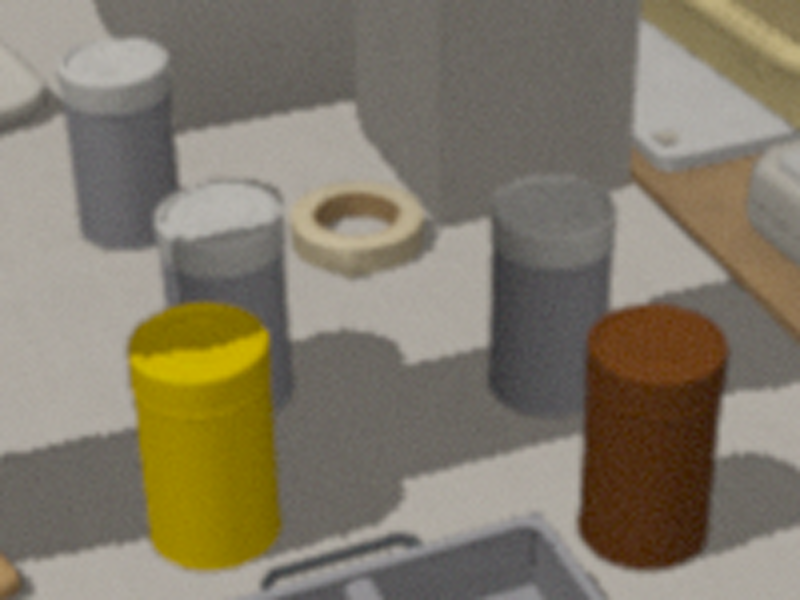

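View pics/sc_b.png

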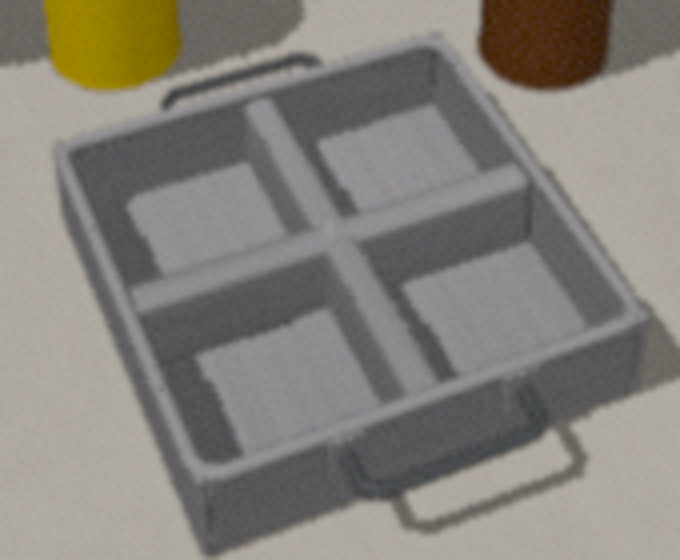

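View pics/si_a.png

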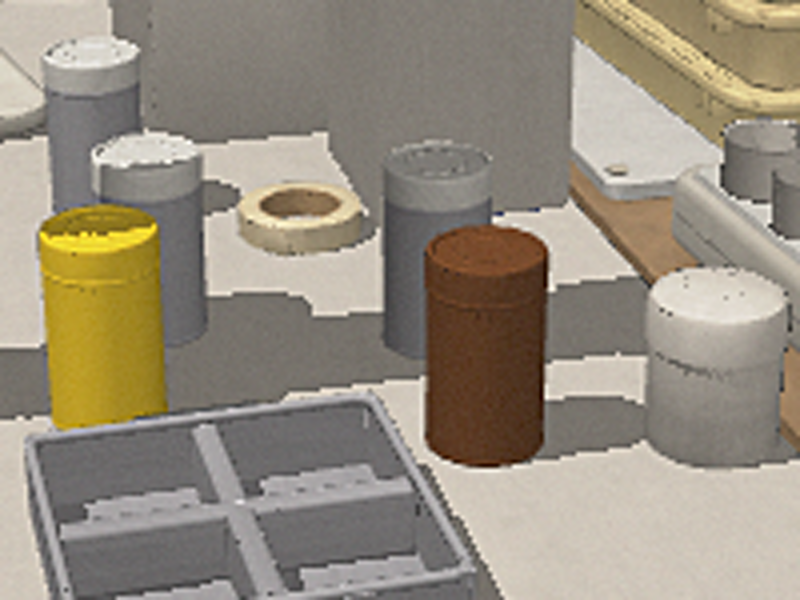

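```bash
cat > h.py <<'E'
import numpy as np, cv2
from plant import *
def ray(s,px,z):
    K,T=s["intrinsics"],s["extrinsics"]; R,t=T[:3,:3],T[:3,3]
    d=R.T@np.linalg.solve(K,[px[0],px[1],1]); c=-R.T@t
    return (c+d*(z-c[2])/d[2])[:2]
def proj(s,p):
    K,T=s["intrinsics"],s["extrinsics"]; q=K@(T[:3,:3]@np.asarray(p)+T[:3,3]); return q[:2]/q[2]
E
python3 - <<'E'
from h import *
sc=snapshot("scene"); si=snapshot("side"); w=snapshot("wrist")
L={"A":[(343.2,211.7),(344.5,225.2),(330,236)],"B":[(260.2,213),(272,222.5),(142,171)],"C":[(233.5,176.5),(257.7,198.2),None],
"yel":[(255,245),(259.7,242),(116,287)],"bro":[(369,246.5),(356.5,246.7),None]}
for k,v in L.items(): print(k,[ray(s,p,.108).round(4) for s,p in zip((sc,si,w),v) if p])
print("shaker",ray(sc,(429,254),.088),ray(si,(235+718/4,185+297/4),.088))
print("tape",ray(sc,(205+358/4,160+215/4),.018),ray(w,(287,42),.018))
c=[ray(sc,(230+x/4,280+y/4),.045) for x,y in[(60,150),(436,38),(645,318),(205,470)]]
c2=[ray(si,(235+x/4,185+y/4),.045) for x,y in[(28,437),(370,395),(472,572)]]
print(np.round(c,4),np.mean(c,0),[np.linalg.norm(c[i]-c[i-1]) for i in range(4)],np.round(c2,4),np.mean([c2[0],c2[2]],0))
print("x-cross",ray(sc,(230+332/4,280+232/4),.045))
d=c[1]-c[0]+c[2]-c[3];print(np.degrees(np.arctan2(d[1],d[0])))
# wall base edges
for p in [(160,130),(352,102),(440,223),(630,185)]: print("wall",ray(sc,(205+p[0]/4,160+p[1]/4),0))
E
```

```text
A [array([ 0.6324, -0.0101]), array([ 0.6329, -0.0093]), array([ 0.6345, -0.0066])]
B [array([0.4817, 0.0476]), array([0.4816, 0.0494]), array([0.4822, 0.048 ])]
C [array([0.4733, 0.2239]), array([0.4731, 0.2284])]
yel [array([ 0.4417, -0.0534]), array([ 0.4401, -0.0546]), array([ 0.4438, -0.0539])]
bro [array([ 0.6221, -0.1342]), array([ 0.6241, -0.1294])]
shaker [ 0.72415819 -0.17133039] [ 0.73017064 -0.1748978 ]
tape [0.59267978 0.16193317] [0.59409629 0.16297601]
[[ 0.3903 -0.1545]
 [ 0.5587 -0.1512]
 [ 0.5622 -0.3211]
 [ 0.3946 -0.3193]] [ 0.47642922 -0.23654441] [np.float64(0.16488420303453846), np.float64(0.16838357980434454), np.float64(0.1698784489115596), np.float64(0.16761072189545695)] [[ 0.3894 -0.1523]
 [ 0.5582 -0.152 ]
 [ 0.5604 -0.3223]] [ 0.47485603 -0.23728649]
x-cross [ 0.47381509 -0.2380269 ]
0.2622137074538051
wall [0.521636   0.34174526]
wall [0.65112743 0.33096601]
wall [0.64486773 0.16273122]
wall [0.77157688 0.159318  ]
```

Measured positions, with the cameras agreeing to a few mm:

| Thing | x, y (m) |
|---|---|
| Tin A | (.633, -.009) |
| Tin B | (.482, .048) |
| Tin C | (.473, .226) |
| Caddy centre | (.475, -.237), yaw about 0.8° |

Tool x lies along world y, tool y along world x, and tool z points down. I'll start with tin A.

```bash
python3 -m creep '[-9,9,30,0,0,0, 0,0,40,0,0,0, 0,0,20,0,0,0, 0,0,0,0,0,0]' 88 40; python3 - <<'E'
from h import *
s=snapshot("wrist"); cv2.imwrite("pics/w1.png",s["color"][:,:,::-1]); st=get_state(); print(st["tool_pos"],st["eef_rot"],st["contact_force"])
print(proj(s,(.633,-.009,.108)))
E
```

```text
clock: 1.38
tool_pos: [0.6379, -0.0088, 0.1491]
eef_rot: [0.707, 0.707, 0.004, 0.003]
contact_force: [-0.9, 0.0, 0.1]
opening: 0.998
[ 0.63834224 -0.00854672  0.1505203 ] [0.70698378 0.70721019 0.00405604 0.00335071] [-0.50529585  0.03400831 -0.06301844]
[309.49841828 266.80907835]
```

View pics/w1.png

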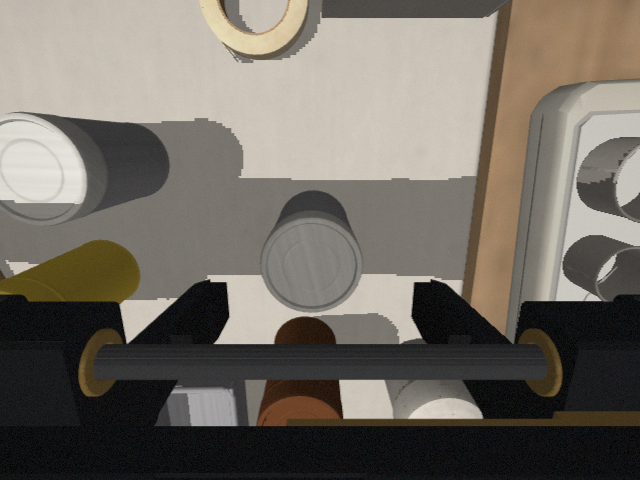

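The lid of A shows at (312,264), so A is at about (.6345,-.0076). Next I descend 90 mm with a 4 mm shift in x, then grip.

```bash
python3 -m creep '[1,-4,30,0,0,0, 0,0,30,0,0,0, 0,0,25,0,0,0, 0,0,0,0,0,0]'; python3 -m creep '[0,0,0,0,0,0,0,0,0,0,0,0]'
```

```text
clock: 1.77
tool_pos: [0.6418, -0.0064, 0.0707]
eef_rot: [0.707, 0.707, 0.01, 0.008]
contact_force: [-1.2, 0.0, 0.1]
opening: 0.999
clock: 1.93
tool_pos: [0.6435, -0.006, 0.0736]
eef_rot: [0.707, 0.707, 0.011, 0.009]
contact_force: [-0.1, 0.8, -0.1]
opening: 0.998
```

```bash
cat >> h.py <<'E'
from scipy.spatial.transform import Rotation as Ro
def need(x=None,y=None,z=None):
    st=get_state(); R=Ro.from_quat(st["eef_rot"]); p=st["tool_pos"]
    t=np.array([p[i] if v is None else v for i,v in enumerate((x,y,z))])
    G=Ro.from_quat([.70710678,.70710678,0,0])
    print("clk",round(st["clock"],2),"pos",p.round(4),"shift mm",(R.inv().apply(t-p)*1000).round(1),"turn deg",np.degrees((R.inv()*G).as_rotvec()).round(2),"F",st["contact_force"].round(2),"op",round(float(st["opening"])*88.1,1),"q",st["q"].round(2))
E
python3 -c "
from h import *
need(.6345,-.0076,.062)"
```

```text
clk 1.93 pos [ 0.6435 -0.006   0.0736] shift mm [-1.6 -9.3 11.3] turn deg [ 1.58 -0.16  0.  ] F [-0.12  0.8  -0.08] op 87.9 q [ 0.02  0.92 -0.15  1.65  0.22  0.56 -0.26]
```

```bash
python3 -m creep '[-1,-9,6,1.6,0,0, 0,0,5,0,0,0,0,0,0,0,0,0]'; python3 -c "
from h import *
need(.6345,-.0076,.062)"
```

```text
clock: 2.18
tool_pos: [0.6377, -0.0069, 0.0674]
eef_rot: [0.707, 0.707, 0.003, 0.001]
contact_force: [-0.2, 0.6, 0.3]
opening: 1.0
clk 2.18 pos [ 0.6377 -0.0069  0.0674] shift mm [-0.7 -3.2  5.4] turn deg [ 0.35 -0.19 -0.01] F [-0.2   0.62  0.34] op 88.1 q [ 0.02  0.93 -0.15  1.65  0.22  0.57 -0.25]
```

```bash
python3 -m creep '[-1,-4,7,0.5,0,0, 0,0,2,0.3,0,0]'; python3 -m creep '[0,0,0,0,0,0,0,0,0,0,0,0,0,0,0,0,0,0,0,0,0,0,0,0,0,0,0,0,0,0]' 50 35;  python3 -c "
from h import *
need(.6345,-.0076,.062)"
```

```text
clock: 2.35
tool_pos: [0.6343, -0.0081, 0.0595]
eef_rot: [0.707, 0.707, -0.001, -0.003]
contact_force: [-1.0, -0.7, 0.6]
opening: 0.999
clock: 2.77
tool_pos: [0.6339, -0.0082, 0.0589]
eef_rot: [0.707, 0.707, -0.002, -0.004]
contact_force: [0.1, 0.5, -0.9]
opening: 0.702
clk 2.77 pos [ 0.6339 -0.0082  0.0589] shift mm [ 0.6  0.6 -3.1] turn deg [-0.45 -0.18 -0.04] F [ 0.14  0.46 -0.9 ] op 61.9 q [ 0.02  0.94 -0.15  1.65  0.22  0.58 -0.25]
```

Gripped at 61.9 mm. Now I'll lift and weigh it.

```bash
python3 -m creep '[0,0,-15,0,0,0,0,0,-25,0,0,0,0,0,-25,0,0,0,0,0,0,0,0,0,0,0,0,0,0,0]'; for i in 1 2 3 4; do python3 -m creep '[0,0,0,0,0,0,0,0,0,0,0,0]'|grep force; done;  python3 -c "
from h import *
need(.52,-.282,.16)"
```

```text
clock: 3.18
tool_pos: [0.632, -0.0084, 0.1233]
eef_rot: [0.707, 0.707, -0.004, -0.006]
contact_force: [0.1, 0.4, -3.0]
opening: 0.705
contact_force: [0.0, 1.1, -1.8]
contact_force: [0.5, -0.2, -1.3]
contact_force: [0.3, -0.5, -1.3]
contact_force: [0.8, -0.3, -2.6]
clk 3.85 pos [ 0.6285 -0.0085  0.1172] shift mm [-273.3 -109.6  -40.9] turn deg [-1.34 -0.14  0.02] F [ 0.78 -0.29 -2.57] op 61.7 q [ 0.04  0.86 -0.17  1.63  0.2   0.7  -0.23]
```

The reading is about -1.75 N, so tin A is light. I'll raise it and carry it to the cell at (.52,-.282).

```bash
python3 -m creep '[0,0,-25,-1.4,0,0,0,0,-30,0,0,0,0,0,-25,0,0,0,-15,-10,-5,0,0,0,-30,-15,0,0,0,0]'; python3 -c "
from h import *
need(.52,-.282,.195)"
```

```text
clock: 4.27
tool_pos: [0.6058, -0.0449, 0.2038]
eef_rot: [0.703, 0.711, 0.004, -0.003]
contact_force: [-0.6, -0.0, -2.0]
opening: 0.7
clk 4.27 pos [ 0.6058 -0.0449  0.2038] shift mm [-236.1  -88.7    6.3] turn deg [ 0.12 -0.55  0.71] F [-0.57 -0.02 -2.  ] op 61.7 q [ 0.12  0.71 -0.21  1.66  0.18  0.79 -0.15]
```

```bash
python3 -m creep '[-38,-14,0,0,0,0.7,-38,-14,0,0,0,0,-38,-14,0,0,0,0,-38,-14,0,0,0,0,-30,-12,0,0,0,0]'; python3 -c "
from h import *
need(.52,-.282,.195)"
```

```text
clock: 4.68
tool_pos: [0.538, -0.2298, 0.2043]
eef_rot: [0.704, 0.711, 0.007, -0.001]
contact_force: [-0.1, -0.6, -2.1]
opening: 0.703
clk 4.68 pos [ 0.538  -0.2298  0.2043] shift mm [-52.1 -18.6   8.6] turn deg [ 0.51 -0.62  0.57] F [-0.09 -0.6  -2.07] op 62.0 q [ 0.47  0.68 -0.24  1.73  0.2   0.75  0.15]
```

```bash
python3 -m creep '[-32,-11,0,0.5,-0.6,0.6,-16,-6,4,0,0,0,-4,-1,4,0,0,0,0,0,0,0,0,0]'; python3 - <<'E'
from h import *
need(.5205,-.2815,.14)
s=snapshot("wrist"); cv2.imwrite("pics/w2.png",s["color"][:,:,::-1])
s=snapshot("scene"); cv2.imwrite("pics/s2.png",s["color"][:,:,::-1])
E
```

```text
clock: 5.02
tool_pos: [0.5131, -0.296, 0.1958]
eef_rot: [0.713, 0.701, -0.004, 0.001]
contact_force: [-0.7, -0.7, -1.7]
opening: 0.706
clk 5.02 pos [ 0.5131 -0.296   0.1958] shift mm [15.1  7.3 55.7] turn deg [-0.18  0.41 -1.  ] F [-0.68 -0.66 -1.72] op 62.2 q [ 0.57  0.7  -0.22  1.71  0.22  0.75  0.22]
```

View pics/w2.png

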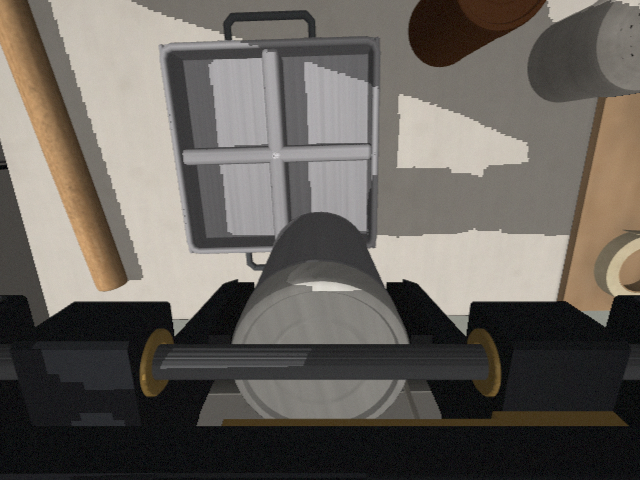

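View pics/s2.png

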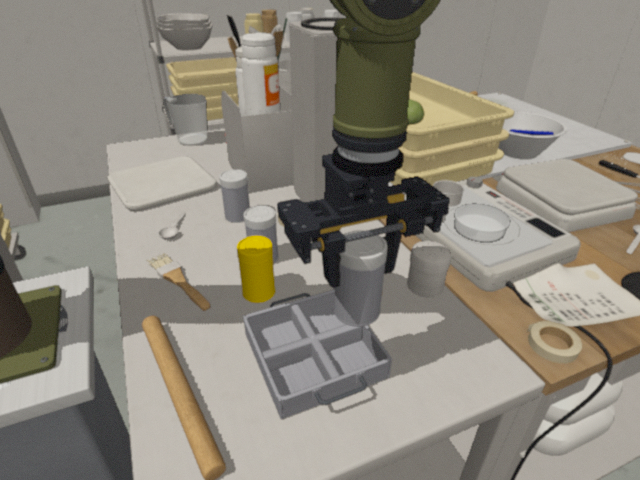

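```bash
python3 - <<'E'
from h import *
s=snapshot("wrist")
P=[(161,44),(380,38),(377,248),(190,251)]
c=np.array([ray(s,p,.045) for p in P]);print(c.round(4),c.mean(0),[np.linalg.norm(c[i]-c[i-1]).round(4) for i in range(4)])
print("cross",ray(s,(277,155),.045),"lid",ray(s,(321,358),.245),[ray(s,p,.245) for p in((233,358),(410,358))])
need(.5205,-.2815,.14)
E
```

```text
[[ 0.3926 -0.1487]
 [ 0.564  -0.1471]
 [ 0.5676 -0.3193]
 [ 0.3938 -0.3199]] [ 0.47948867 -0.23377463] [np.float64(0.1712), np.float64(0.1714), np.float64(0.1723), np.float64(0.1738)]
cross [ 0.47918294 -0.23441819] lid [ 0.51583507 -0.29167576] [array([ 0.48635978, -0.2913013 ]), array([ 0.54560965, -0.29205402])]
clk 5.17 pos [ 0.5152 -0.2925  0.1965] shift mm [11.4  5.2 56.5] turn deg [-0.06  0.31 -0.68] F [-0.42  0.24 -1.99] op 61.9 q [ 0.57  0.7  -0.23  1.71  0.22  0.75  0.22]
```

```bash
python3 -m creep '[12,6,20,0,0.3,-0.7,0,0,20,0,0,0,0,0,15,0,0,0,0,0,0,0,0,0]'; python3 -c "
from h import *
need(.521,-.282,.115)"
```

```text
clock: 5.5
tool_pos: [0.5286, -0.2707, 0.1424]
eef_rot: [0.702, 0.712, 0.004, 0.001]
contact_force: [0.1, 0.3, -2.0]
opening: 0.704
clk 5.5 pos [ 0.5286 -0.2707  0.1424] shift mm [-11.3  -8.   27.3] turn deg [ 0.45 -0.21  0.8 ] F [ 0.07  0.33 -1.99] op 62.0 q [ 0.52  0.78 -0.22  1.75  0.25  0.63  0.18]
```

```bash
python3 -m creep '[-5,-4,8,0.3,0,0.5,0,0,0,0,0,0,0,0,0,0,0,0]'; python3 -c "
from h import *
need(.521,-.282,.115)"
```

```text
clock: 5.75
tool_pos: [0.5275, -0.2715, 0.135]
eef_rot: [0.703, 0.711, 0.004, -0.0]
contact_force: [1.0, -0.2, -1.2]
opening: 0.708
clk 5.75 pos [ 0.5275 -0.2715  0.135 ] shift mm [-10.6  -6.7  19.9] turn deg [ 0.26 -0.33  0.67] F [ 0.99 -0.24 -1.23] op 62.4 q [ 0.52  0.79 -0.21  1.76  0.25  0.62  0.18]
```

```bash
python3 -m creep '[-8,-5,0,0.3,-0.3,0.5,-2,-1,0,0,0,0,0,0,0,0,0,0]'; python3 -c "
from h import *
need(.521,-.282,.115)"
```

```text
clock: 6.0
tool_pos: [0.5222, -0.2828, 0.1368]
eef_rot: [0.706, 0.708, 0.0, 0.001]
contact_force: [0.9, 0.1, -1.9]
opening: 0.704
clk 6.0 pos [ 0.5222 -0.2828  0.1368] shift mm [ 0.8 -1.2 21.8] turn deg [0.09 0.09 0.14] F [ 0.93  0.06 -1.91] op 62.0 q [ 0.54  0.78 -0.21  1.75  0.25  0.63  0.19]
```

Good, aligned. Now I'll take the tin down to just above the walls and check.

```bash
python3 -m creep '[0,0,8,0,0,0,0,0,8,0,0,0,0,0,4,0,0,0,0,0,0,0,0,0]'; python3 - <<'E'
from h import *
need(.521,-.282,.065)
for n in("side","scene"):
    s=snapshot(n); cv2.imwrite(f"pics/{n}3.png",cv2.resize(s["color"][200:400,220:440,::-1],None,fx=3,fy=3))
need(.521,-.282,.065)
E
```

```text
clock: 6.33
tool_pos: [0.5223, -0.2846, 0.1161]
eef_rot: [0.707, 0.707, 0.0, 0.002]
contact_force: [0.3, 0.3, -2.0]
opening: 0.704
clk 6.33 pos [ 0.5223 -0.2846  0.1161] shift mm [ 2.7 -1.5 51.1] turn deg [ 0.22  0.18 -0.01] F [ 0.29  0.28 -2.02] op 62.1 q [ 0.53  0.82 -0.2   1.77  0.26  0.58  0.18]
clk 6.43 pos [ 0.5226 -0.2846  0.1168] shift mm [ 2.7 -1.8 51.7] turn deg [0.25 0.19 0.01] F [-0.39 -0.03 -1.38] op 62.0 q [ 0.53  0.81 -0.2   1.76  0.26  0.58  0.18]
```

View pics/side3.png

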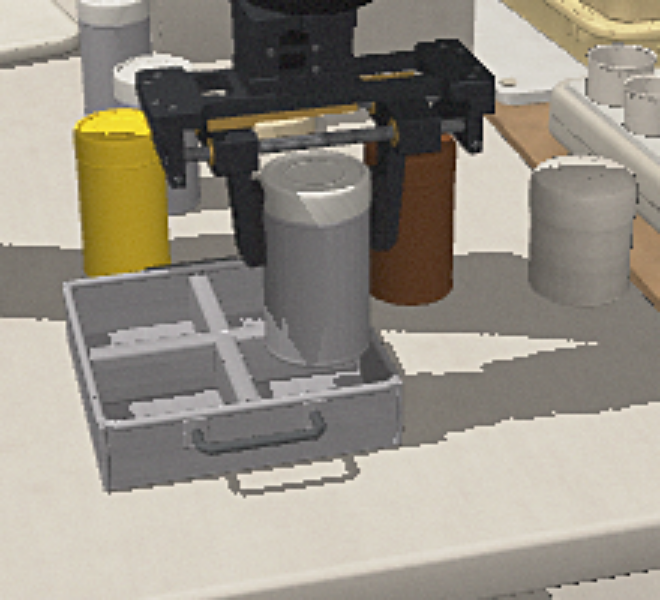

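View pics/scene3.png

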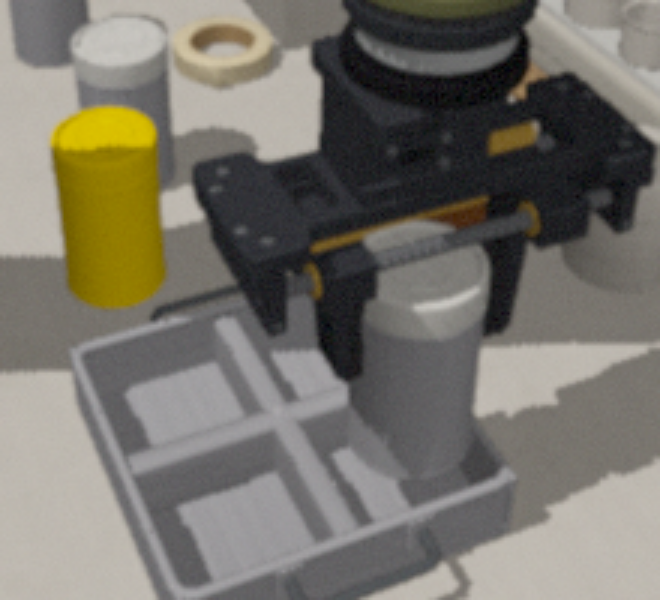

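```bash
python3 - <<'E'
from h import *
si=snapshot("side"); sc=snapshot("scene")
print(ray(si,(220+318/3,200+180/3),.1655),ray(sc,(220+423/3,200+268/3),.1655))
P=[(66,285),(398,378),(108,430)]
a,b,c=[ray(si,(220+x/3,200+y/3),.045) for x,y in P]; print("caddy side",a,b,c,(a+b)/2, "cross",ray(si,(220+224/3,200+332/3),.045))
need(.521,-.282,.08)
E
```

```text
[ 0.52073593 -0.2953483 ] [ 0.52217059 -0.28796235]
caddy side [ 0.3890433  -0.15527997] [ 0.56162605 -0.31599195] [ 0.39380457 -0.32725052] [ 0.47533468 -0.23563596] cross [ 0.4751489  -0.23927397]
clk 6.53 pos [ 0.5231 -0.2847  0.1173] shift mm [ 2.8 -2.3 37.3] turn deg [0.32 0.22 0.  ] F [-0.13  0.6  -1.36] op 61.7 q [ 0.53  0.81 -0.2   1.76  0.26  0.58  0.18]
```

```bash
python3 -m creep '[2,-2,8,0.3,0.2,0,1,-1,8,0,0,0,0,0,8,0,0,0,0,0,4,0,0,0]'; python3 -c "
from h import *
need(.521,-.282,.065)"
```

```text
clock: 6.87
tool_pos: [0.5211, -0.2815, 0.0882]
eef_rot: [0.707, 0.707, 0.001, 0.001]
contact_force: [-0.9, -0.2, -2.0]
opening: 0.702
clk 6.87 pos [ 0.5211 -0.2815  0.0882] shift mm [-0.4 -0.2 23.2] turn deg [0.17 0.06 0.02] F [-0.88 -0.17 -2.01] op 61.8 q [ 0.52  0.86 -0.18  1.78  0.27  0.52  0.16]
```

```bash
python3 -m creep '[0,0,8,0,0,0,0,0,8,0,0,0,0,0,4,0,0,0]';python3 -m creep '[0,0,2,0,0,0,0,0,0,0,0,0]';python3 -c "
from h import *
need(.521,-.282,.065)"
```

```text
clock: 7.12
tool_pos: [0.5208, -0.2812, 0.0653]
eef_rot: [0.707, 0.707, 0.001, 0.001]
contact_force: [-0.6, 0.3, -1.9]
opening: 0.704
clock: 7.28
tool_pos: [0.521, -0.2816, 0.0649]
eef_rot: [0.707, 0.707, 0.0, 0.001]
contact_force: [-0.6, 0.0, -2.2]
opening: 0.701
clk 7.28 pos [ 0.521  -0.2816  0.0649] shift mm [-0.4 -0.  -0.1] turn deg [0.11 0.09 0.02] F [-0.57  0.04 -2.16] op 61.8 q [ 0.51  0.89 -0.17  1.79  0.28  0.48  0.15]
```

```bash
python3 -m creep '[0,0,2,0,0,0,0,0,2,0,0,0]';python3 -m creep '[0,0,2,0,0,0,0,0,0,0,0,0]'
```

```text
clock: 7.45
tool_pos: [0.5213, -0.2821, 0.0644]
eef_rot: [0.707, 0.707, -0.0, 0.002]
contact_force: [-5.7, 3.4, 23.6]
opening: 0.702
clock: 7.62
tool_pos: [0.5214, -0.282, 0.0653]
eef_rot: [0.707, 0.707, -0.0, 0.003]
contact_force: [0.6, -0.4, -1.1]
opening: 0.7
```

```bash
python3 -m creep '[0,0,0.5,0,0,0,0,0,0,0,0,0,0,0,0,0,0,0]' 80; python3 -m creep '[0,0,-15,0,0,0,0,0,-30,0,0,0,0,0,-30,0,0,0,0,0,-30,0,0,0]' 88;python3 - <<'E'
from h import *
need(.482,.048,.2)
s=snapshot("side"); cv2.imwrite("pics/side4.png",s["color"][...,::-1])
E
```

```text
clock: 7.87
tool_pos: [0.5223, -0.2824, 0.0649]
eef_rot: [0.707, 0.707, -0.0, 0.004]
contact_force: [0.3, 0.5, 0.2]
opening: 0.898
clock: 8.2
tool_pos: [0.5176, -0.2799, 0.1649]
eef_rot: [0.707, 0.707, -0.003, -0.004]
contact_force: [0.9, -0.2, 0.6]
opening: 0.998
clk 8.2 pos [ 0.5176 -0.2799  0.1649] shift mm [328.  -35.7 -34.4] turn deg [-0.53 -0.08  0.03] F [ 0.93 -0.23  0.57] op 87.9 q [ 0.54  0.74 -0.22  1.74  0.24  0.69  0.2 ]
```

View pics/side4.png

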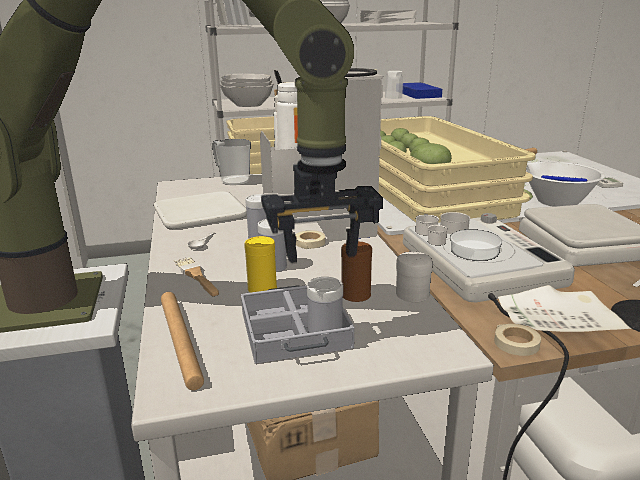

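Tin A stands upright in its cell at (325,305) and the caddy hasn't moved. On to tin B.

```bash
python3 -m creep '[30,-3,-15,0,0,0,38,-4,0,0,0,0,38,-4,0,0,0,0,38,-4,0,0,0,0,38,-4,0,0,0,0]';python3 -m creep '[38,-4,0,0,0,0,38,-4,0,0,0,0,30,-4,0,0,0,0,10,0,0,0,0,0,0,0,0,0,0,0]';  python3 - <<'E'
from h import *
need(.482,.048,.15)
E
```

```text
clock: 8.67
tool_pos: [0.5064, -0.1079, 0.1871]
eef_rot: [0.715, 0.699, -0.0, 0.01]
contact_force: [0.9, 1.0, -0.1]
opening: 1.001
clock: 9.08
tool_pos: [0.496, 0.0243, 0.1843]
eef_rot: [0.71, 0.704, 0.003, 0.008]
contact_force: [0.5, -0.1, -0.5]
opening: 0.996
clk 9.08 pos [0.496  0.0243 0.1843] shift mm [ 23.8 -14.7  33.9] turn deg [ 0.86  0.43 -0.54] F [ 0.46 -0.09 -0.46] op 87.7 q [-0.06  0.61 -0.14  2.02  0.18  0.52 -0.34]
```

```bash
python3 -m creep '[16,-10,15,0.8,0.4,-0.5,8,-4,10,0,0,0,0,0,0,0,0,0,0,0,0,0,0,0]';  python3 - <<'E'
from h import *
need(.482,.048,.15)
s=snapshot("wrist"); cv2.imwrite("pics/w5.png",s["color"][...,::-1]); print(proj(s,(.482,.048,.108)))
need(.482,.048,.15)
E
```

```text
clock: 9.42
tool_pos: [0.4838, 0.0468, 0.158]
eef_rot: [0.708, 0.707, 0.0, 0.002]
contact_force: [1.2, 1.1, -0.4]
opening: 0.999
clk 9.42 pos [0.4838 0.0468 0.158 ] shift mm [ 1.2 -1.8  8. ] turn deg [ 0.18  0.1  -0.08] F [ 1.16  1.06 -0.4 ] op 88.0 q [-0.11  0.64 -0.13  2.06  0.19  0.44 -0.39]
[315.31855672 259.38418097]
clk 9.47 pos [0.4838 0.0466 0.1581] shift mm [ 1.4 -1.9  8. ] turn deg [ 0.19  0.1  -0.11] F [-0.48  0.48 -0.6 ] op 88.3 q [-0.11  0.64 -0.13  2.06  0.19  0.44 -0.39]
```

View pics/w5.png

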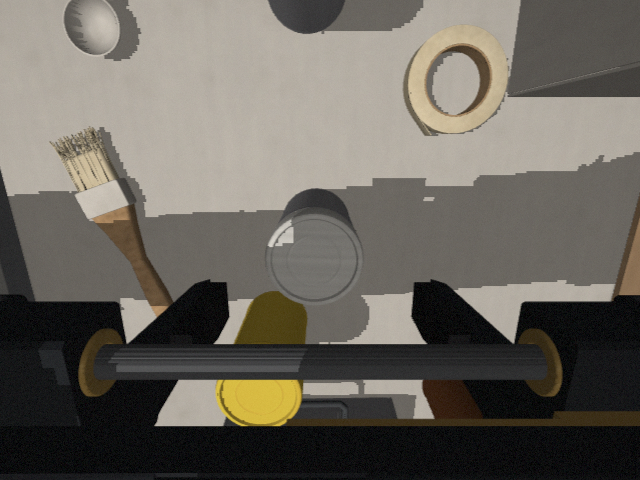

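The lid at (314,259) matches the prediction of (315,259), so I descend.

```bash
python3 -m creep '[1,-2,20,0.2,0,0,0,-1,30,0.2,0,0,0,-1,25,0.2,0,0,0,-1,8,0,0,0,0,0,0,0,0,0]';  python3 - <<'E'
from h import *
need(.482,.048,.06)
E
```

```text
clock: 9.88
tool_pos: [0.4856, 0.0405, 0.0758]
eef_rot: [0.712, 0.703, 0.0, 0.003]
contact_force: [-0.7, 0.1, -0.4]
opening: 0.999
clk 9.88 pos [0.4856 0.0405 0.0758] shift mm [ 7.5 -3.7 15.8] turn deg [ 0.27  0.2  -0.74] F [-0.69  0.1  -0.42] op 88.0 q [-0.14  0.8  -0.07  2.11  0.23  0.23 -0.42]
```

```bash
python3 -m creep '[6,-3,10,0.2,0.2,-0.7,1,-1,4,0,0,0,0,0,0,0,0,0]';  python3 - <<'E'
from h import *
need(.482,.048,.06)
E
```

```text
clock: 10.13
tool_pos: [0.4834, 0.0463, 0.0628]
eef_rot: [0.708, 0.706, 0.002, 0.002]
contact_force: [-0.1, 0.2, -0.5]
opening: 0.999
clk 10.13 pos [0.4834 0.0463 0.0628] shift mm [ 1.7 -1.4  2.8] turn deg [ 0.27  0.   -0.17] F [-0.06  0.24 -0.52] op 88.0 q [-0.15  0.83 -0.06  2.12  0.23  0.2  -0.42]
```

```bash
python3 -m creep '[2,-1,3,0.2,0,0,0,0,0,0,0,0]'; python3 -m creep '[0,0,0,0,0,0,0,0,0,0,0,0,0,0,0,0,0,0,0,0,0,0,0,0,0,0,0,0,0,0]' 50 35;  python3 -c "
from h import *
need(.482,.048,.06)"; python3 -m creep '[0,0,-15,0,0,0,0,0,-25,0,0,0,0,0,-25,0,0,0,0,0,0,0,0,0,0,0,0,0,0,0]'; for i in 1 2 3 4 5; do python3 -m creep '[0,0,-0.5,0,0,0,0,0,-0.5,0,0,0]'|grep force; done;  python3 -c "
from h import *
need(.52,-.192,.2)"
```

```text
clock: 10.3
tool_pos: [0.483, 0.0487, 0.0607]
eef_rot: [0.708, 0.706, 0.001, 0.001]
contact_force: [-0.1, 0.9, -0.1]
opening: 0.997
clock: 10.72
tool_pos: [0.4829, 0.0489, 0.0622]
eef_rot: [0.708, 0.706, 0.001, 0.001]
contact_force: [-0.4, 0.6, -0.7]
opening: 0.701
clk 10.72 pos [0.4829 0.0489 0.0622] shift mm [-0.9 -0.9  2.2] turn deg [ 0.21 -0.03 -0.12] F [-0.38  0.57 -0.68] op 61.8 q [-0.16  0.83 -0.06  2.12  0.23  0.2  -0.43]
clock: 11.13
tool_pos: [0.4822, 0.0488, 0.1282]
eef_rot: [0.708, 0.706, 0.001, 0.001]
contact_force: [0.4, -0.1, -1.4]
opening: 0.701
contact_force: [0.1, 0.2, -1.6]
contact_force: [-0.2, -0.1, -1.4]
contact_force: [-0.2, 0.1, -1.6]
contact_force: [0.9, 0.3, -0.5]
contact_force: [-0.4, -0.1, -1.5]
clk 11.97 pos [0.4799 0.0484 0.1291] shift mm [-240.4   40.1  -70.8] turn deg [-0.34  0.08 -0.1 ] F [-0.37 -0.12 -1.55] op 61.6 q [-0.12  0.7  -0.12  2.08  0.2   0.38 -0.41]
```

B reads -1.4 N, so it is light too and C should be the heavy one. I'll carry B to the cell at (.520,-.192).

```bash
python3 -m creep '[0,0,-30,-0.3,0,0,0,0,-35,0,0,0,-10,2,-15,0,0,0,-30,5,0,0,0,0,-38,7,0,0,0,0]';python3 -m creep '[-38,7,0,0,0,0,-38,7,0,0,0,0,-30,5,0,0,0,0,-15,0,0,0,0,0,0,0,0,0,0,0]';  python3 -c "
from h import *
need(.5197,-.1924,.2)"
```

```text
clock: 12.38
tool_pos: [0.4937, -0.0213, 0.2124]
eef_rot: [0.701, 0.713, 0.0, -0.002]
contact_force: [0.7, 0.4, -2.5]
opening: 0.698
clock: 12.8
tool_pos: [0.5157, -0.1567, 0.2137]
eef_rot: [0.705, 0.71, -0.0, 0.001]
contact_force: [-0.3, -0.3, -2.3]
opening: 0.699
clk 12.8 pos [ 0.5157 -0.1567  0.2137] shift mm [-35.7   3.7  13.8] turn deg [0.11 0.12 0.41] F [-0.3  -0.34 -2.28] op 61.6 q [ 0.34  0.61 -0.21  1.86  0.19  0.69  0.02]
```

```bash
python3 -m creep '[-22,2,10,0,0,0.4,-10,1,15,0,0,0,-2,0,15,0,0,0,0,0,5,0,0,0,0,0,0,0,0,0]';  python3 -c "
from h import *
need(.5197,-.1924,.13)"
```

```text
clock: 13.22
tool_pos: [0.5193, -0.1887, 0.1681]
eef_rot: [0.707, 0.707, 0.001, 0.001]
contact_force: [-0.3, 0.8, -2.1]
opening: 0.7
clk 13.22 pos [ 0.5193 -0.1887  0.1681] shift mm [-3.7  0.2 38.1] turn deg [ 0.21 -0.01  0.03] F [-0.26  0.84 -2.09] op 61.6 q [ 0.38  0.69 -0.2   1.86  0.22  0.61  0.05]
```

```bash
python3 -m creep '[-3,0,12,0.2,0,0,-1,0,12,0,0,0,0,0,12,0,0,0,0,0,5,0,0,0,0,0,0,0,0,0]';  python3 - <<'E'
from h import *
need(.5197,-.1924,.068)
for n in("side","wrist"):
    s=snapshot(n); cv2.imwrite(f"pics/{n}6.png",s["color"][...,::-1])
E
```

```text
clock: 13.63
tool_pos: [0.5215, -0.1873, 0.1263]
eef_rot: [0.704, 0.71, 0.002, 0.0]
contact_force: [0.5, -0.6, -0.9]
opening: 0.698
clk 13.63 pos [ 0.5215 -0.1873  0.1263] shift mm [-5.2 -2.  58.3] turn deg [ 0.17 -0.14  0.48] F [ 0.46 -0.61 -0.94] op 61.5 q [ 0.37  0.76 -0.18  1.88  0.24  0.52  0.04]
```

View pics/side6.png

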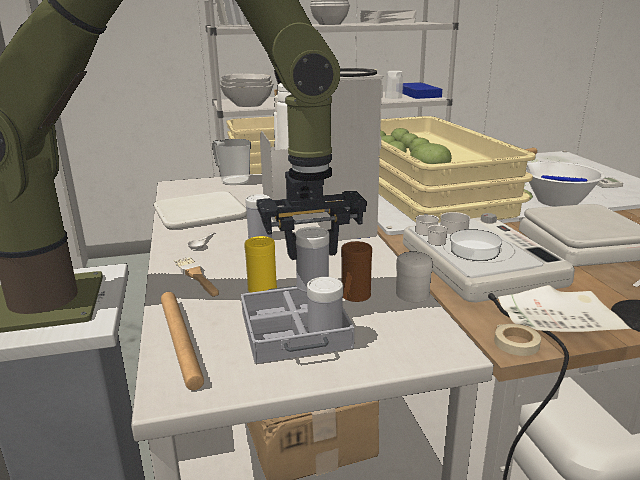

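View pics/wrist6.png

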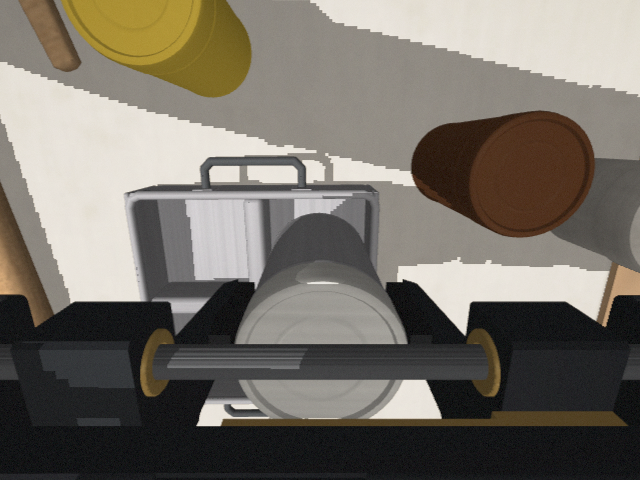

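```bash
python3 - <<'E'
from h import *
s=snapshot("wrist"); cv2.imwrite("pics/w7.png",s["color"][...,::-1])
print(ray(s,(127,193),.045),ray(s,(379,187),.045),ray(s,(258,200),.045))
need(.5197,-.1924,.1)
E
```

```text
[ 0.39235568 -0.15096141] [ 0.56274757 -0.14568146] [ 0.48070922 -0.15510578]
clk 13.78 pos [ 0.5222 -0.1879  0.1276] shift mm [-4.5 -2.7 27.6] turn deg [ 0.29 -0.09  0.44] F [ 0.27 -0.45 -2.64] op 61.4 q [ 0.37  0.76 -0.18  1.88  0.24  0.52  0.04]
```

```bash
python3 -m creep '[-4,-1,8,0.3,0,0.4,-1,0,8,0,0,0,0,0,8,0,0,0,0,0,3,0,0,0]';  python3 -c "
from h import *
need(.521,-.1915,.068)"
```

```text
clock: 14.12
tool_pos: [0.5231, -0.1942, 0.1007]
eef_rot: [0.707, 0.707, 0.002, 0.002]
contact_force: [-0.4, 0.4, -1.6]
opening: 0.698
clk 14.12 pos [ 0.5231 -0.1942  0.1007] shift mm [ 2.7 -2.3 32.7] turn deg [ 0.27  0.01 -0.03] F [-0.38  0.38 -1.55] op 61.5 q [ 0.37  0.81 -0.16  1.89  0.25  0.46  0.03]
```

```bash
python3 -m creep '[2,-2,8,0.2,0,0,0,-1,8,0,0,0,0,0,7,0,0,0,0,0,4,0,0,0]';  python3 -c "
from h import *
need(.521,-.1915,.068)"
```

```text
clock: 14.45
tool_pos: [0.5195, -0.1919, 0.0704]
eef_rot: [0.707, 0.707, 0.0, -0.0]
contact_force: [0.2, 0.2, -2.0]
opening: 0.7
clk 14.45 pos [ 0.5195 -0.1919  0.0704] shift mm [0.4 1.5 2.4] turn deg [ 0.   -0.01 -0.05] F [ 0.15  0.21 -1.99] op 61.7 q [ 0.35  0.85 -0.14  1.91  0.27  0.4   0.01]
```

```bash
python3 -m creep '[0,0.5,2,0,0,0,0,0,0,0,0,0]'; python3 -m creep '[0,0,1.5,0,0,0,0,0,0,0,0,0]'
```

```text
clock: 14.62
tool_pos: [0.519, -0.192, 0.0678]
eef_rot: [0.707, 0.707, -0.001, -0.001]
contact_force: [-1.1, 0.5, 7.5]
opening: 0.698
clock: 14.78
tool_pos: [0.5193, -0.192, 0.0683]
eef_rot: [0.707, 0.707, -0.001, -0.0]
contact_force: [-0.8, -0.4, -1.6]
opening: 0.699
```

```bash
python3 -m creep '[0,0,1,0,0,0,0,0,1,0,0,0]'; python3 -m creep '[0,0,0.5,0,0,0,0,0,0,0,0,0,0,0,0,0,0,0]' 80; python3 -m creep '[0,0,-15,0,0,0,0,0,-30,0,0,0,0,0,-30,0,0,0,0,0,-30,0,0,0]' 88;python3 - <<'E'
from h import *
need(.473,.226,.2)
s=snapshot("side"); cv2.imwrite("pics/side8.png",s["color"][...,::-1])
E
```

```text
clock: 14.95
tool_pos: [0.5197, -0.1922, 0.0677]
eef_rot: [0.707, 0.707, -0.001, 0.001]
contact_force: [-3.8, 1.7, 17.4]
opening: 0.7
clock: 15.2
tool_pos: [0.5203, -0.1925, 0.0675]
eef_rot: [0.708, 0.707, -0.0, 0.001]
contact_force: [-1.1, -0.7, 0.1]
opening: 0.896
clock: 15.53
tool_pos: [0.5164, -0.1907, 0.1685]
eef_rot: [0.707, 0.707, -0.004, -0.005]
contact_force: [0.1, -0.2, 0.5]
opening: 1.0
clk 15.53 pos [ 0.5164 -0.1907  0.1685] shift mm [416.7 -43.7 -30. ] turn deg [-0.75 -0.12  0.01] F [ 0.08 -0.24  0.47] op 88.1 q [ 0.39  0.7  -0.2   1.85  0.22  0.63  0.06]
```

View pics/side8.png

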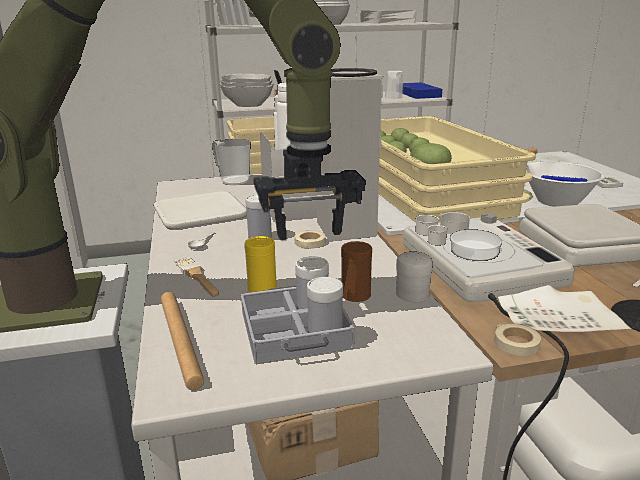

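Both tins stand upright in their cells, at (311,285) and (325,305). On to tin C.

```bash
python3 -m creep '[30,-3,-20,-0.7,0,0,38,-4,0,0,0,0,38,-4,0,0,0,0,38,-4,0,0,0,0,38,-4,0,0,0,0]';python3 -m creep '[38,-4,0,0,0,0,38,-4,0,0,0,0,38,-4,0,0,0,0,38,-4,0,0,0,0,30,-3,0,0,0,0]';  python3 - <<'E'
from h import *
need(.473,.226,.18)
E
```

```text
clock: 16.0
tool_pos: [0.5065, -0.0169, 0.1964]
eef_rot: [0.715, 0.699, 0.005, 0.011]
contact_force: [0.5, 1.0, 0.6]
opening: 0.999
clock: 16.42
tool_pos: [0.4905, 0.1761, 0.1935]
eef_rot: [0.715, 0.699, 0.006, 0.011]
contact_force: [0.9, -0.3, -0.2]
opening: 0.997
clk 16.42 pos [0.4905 0.1761 0.1935] shift mm [ 49.5 -19.   12.7] turn deg [ 1.41  0.4  -1.33] F [ 0.91 -0.27 -0.22] op 87.9 q [-0.38  0.61 -0.1   1.95  0.14  0.57 -0.6 ]
```

```bash
python3 -m creep '[28,-12,5,1.4,0.4,-1.3,10,-5,10,0,0,0,0,0,10,0,0,0,0,0,0,0,0,0]';  python3 - <<'E'
from h import *
need(.473,.226,.16)
E
python3 -m creep '[0,0,0,0,0,0,0,0,0,0,0,0]'
python3 - <<'E'
from h import *
s=snapshot("wrist"); cv2.imwrite("pics/w9.png",s["color"][...,::-1]); print(proj(s,(.473,.226,.108)))
need(.473,.226,.16)
E
```

```text
clock: 16.75
tool_pos: [0.472, 0.2298, 0.1666]
eef_rot: [0.701, 0.713, 0.004, -0.002]
contact_force: [-0.1, 0.3, 0.0]
opening: 0.999
clk 16.75 pos [0.472  0.2298 0.1666] shift mm [-3.9  0.9  6.6] turn deg [ 0.13 -0.53  1.01] F [-0.13  0.25  0.02] op 88.0 q [-0.47  0.66 -0.12  1.95  0.13  0.53 -0.65]
clock: 16.92
tool_pos: [0.4719, 0.2299, 0.1662]
eef_rot: [0.701, 0.714, 0.004, -0.003]
contact_force: [0.3, 0.5, 0.1]
opening: 1.0
[320.15177675 263.26621016]
clk 16.97 pos [0.4721 0.2296 0.1664] shift mm [-3.7  0.9  6.4] turn deg [ 0.1  -0.5   1.02] F [ 0.23  0.1  -0.26] op 88.0 q [-0.47  0.66 -0.12  1.95  0.13  0.53 -0.65]
```

View pics/w9.png

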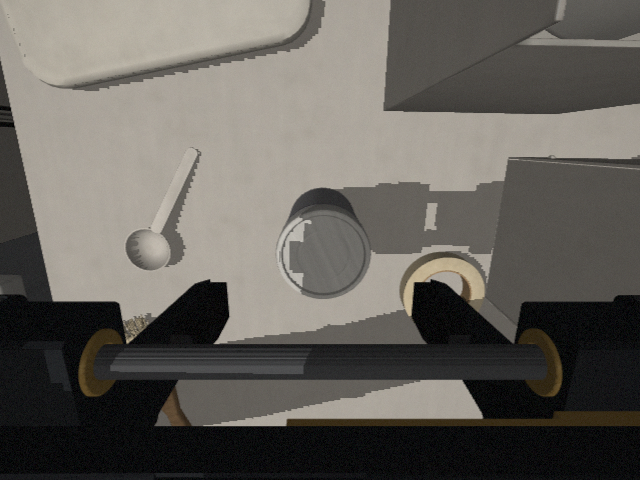

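```bash
python3 - <<'E'
from h import *
s=snapshot("wrist"); p=ray(s,(323.5,251.5),.108);print(p, ray(s,(277,252),.108),ray(s,(370,252),.108),ray(s,(323,206),.108),ray(s,(323,298),.108))
need(*p,.06)
E
```

```text
[0.47524622 0.23374873] [0.44555891 0.23291141] [0.5049622  0.23391541] [0.47433974 0.26311298] [0.47557633 0.20126806]
clk 17.02 pos [0.4723 0.2295 0.1665] shift mm [  3.3   2.8 106.6] turn deg [ 0.12 -0.51  0.99] F [ 0.22 -0.06  0.14] op 87.6 q [-0.47  0.66 -0.12  1.95  0.13  0.53 -0.65]
```

The wrist close-up puts C at (.475,.233). Descending.

```bash
python3 -m creep '[3,2,25,0,-0.5,1,1,0,30,0,0,0,0,0,25,0.2,0,0,0,0,8,0,0,0,0,0,0,0,0,0]';  python3 - <<'E'
from h import *
need(.475,.233,.06)
E
```

```text
clock: 17.43
tool_pos: [0.4806, 0.2316, 0.0799]
eef_rot: [0.71, 0.704, 0.005, 0.002]
contact_force: [0.5, 0.5, 0.6]
opening: 0.998
clk 17.43 pos [0.4806 0.2316 0.0799] shift mm [ 1.3 -5.8 19.9] turn deg [ 0.54 -0.2  -0.53] F [0.49 0.5  0.61] op 87.9 q [-0.5   0.82 -0.07  1.98  0.15  0.34 -0.69]
```

```bash
python3 -m creep '[1,-5,10,0.5,-0.2,-0.4,0,-1,7,0,0,0,0,0,2,0,0,0,0,0,0,0,0,0]';  python3 - <<'E'
from h import *
need(.475,.233,.06)
s=snapshot("wrist"); cv2.imwrite("pics/w10.png",s["color"][...,::-1])
E
```

```text
clock: 17.77
tool_pos: [0.4763, 0.2323, 0.0622]
eef_rot: [0.709, 0.706, 0.002, 0.001]
contact_force: [0.2, 1.2, 0.8]
opening: 0.999
clk 17.77 pos [0.4763 0.2323 0.0622] shift mm [ 0.7 -1.3  2.2] turn deg [ 0.22 -0.07 -0.23] F [0.18 1.15 0.84] op 88.0 q [-0.5   0.85 -0.06  1.99  0.16  0.3  -0.7 ]
```

View pics/w10.png

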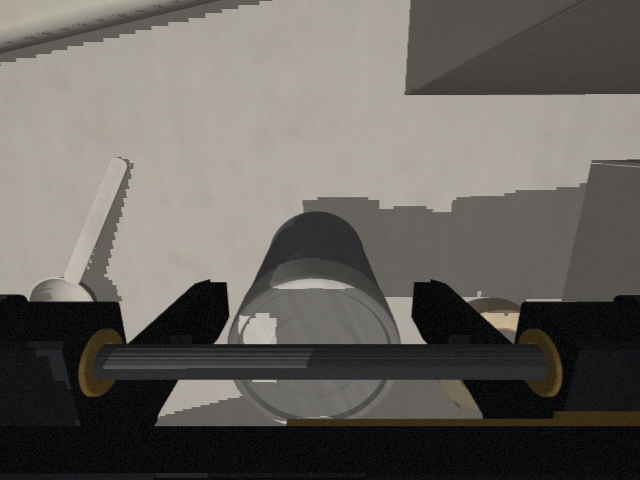

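The tin is centred between the fingers, with its lid at (315,352). Gripping and weighing.

```bash
python3 -m creep '[0,-1,2,0.2,0,0,0,0,0,0,0,0,0,0,0,0,0,0,0,0,0,0,0,0,0,0,0,0,0,0]' 50 45; python3 -m creep '[0,0,-10,0,0,0,0,0,-20,0,0,0,0,0,-25,0,0,0,0,0,-10,0,0,0,0,0,0,0,0,0]'; for i in 1 2 3 4 5; do python3 -m creep '[0,0,-0.5,0,0,0,0,0,-0.5,0,0,0]'|grep force; done;  python3 -c "
from h import *
need(.473,.226,.25)"
```

```text
clock: 18.23
tool_pos: [0.4749, 0.2328, 0.062]
eef_rot: [0.708, 0.706, 0.001, -0.001]
contact_force: [-1.0, -0.9, -2.7]
opening: 0.701
clock: 18.65
tool_pos: [0.4735, 0.2313, 0.1292]
eef_rot: [0.708, 0.706, -0.002, -0.001]
contact_force: [-0.4, 0.1, -4.2]
opening: 0.702
contact_force: [-0.0, -0.6, -4.9]
contact_force: [-0.3, -1.0, -4.7]
contact_force: [-0.4, -0.1, -4.1]
contact_force: [-0.3, -0.1, -4.2]
contact_force: [-0.6, 0.1, -4.3]
clk 19.48 pos [0.4716 0.2297 0.1315] shift mm [  -4.3    0.4 -118.5] turn deg [-0.51  0.26 -0.22] F [-0.61  0.09 -4.29] op 61.6 q [-0.48  0.73 -0.09  1.96  0.14  0.47 -0.68]
```

C reads -4.4 N, so it is the heavy one. I'll raise it well clear and hold.

```bash
python3 -m creep '[0,0,-20,-0.5,0.2,0,0,0,-30,0,0,0,0,0,-35,0,0,0,0,0,-35,0,0,0,0,0,-20,0,0,0]'; python3 -m creep '[0,0,-10,0,0,0,0,0,0,0,0,0,0,0,0,0,0,0,0,0,0,0,0,0]';  python3 - <<'E'
from h import *
need(.47,.23,.28)
for n in("side","scene"):
    s=snapshot(n); cv2.imwrite(f"pics/{n}11.png",s["color"][...,::-1])
    for t in("flour_shaker","masking_tape","caddy"): print(n,t,[np.round(d["xy"]) for d in find_in(t,n)][:1])
need()
E
```

```text
clock: 19.9
tool_pos: [0.4679, 0.228, 0.2716]
eef_rot: [0.708, 0.706, -0.008, -0.002]
contact_force: [0.7, 0.1, -5.0]
opening: 0.7
clock: 20.23
tool_pos: [0.4695, 0.2288, 0.2869]
eef_rot: [0.708, 0.706, -0.003, -0.0]
contact_force: [0.0, -0.4, -3.5]
opening: 0.699
clk 20.23 pos [0.4695 0.2288 0.2869] shift mm [1.3 0.5 6.9] turn deg [-0.27  0.22 -0.19] F [ 0.03 -0.42 -3.49] op 61.6 q [-0.46  0.49 -0.13  1.81  0.08  0.85 -0.63]
side flour_shaker [array([413., 278.])]
side masking_tape [array([306., 237.])]
side caddy [array([281., 328.])]
scene flour_shaker [array([298., 362.])]
scene masking_tape [array([296., 220.])]
scene caddy [array([299., 357.])]
clk 20.63 pos [0.4697 0.229  0.2869] shift mm [0. 0. 0.] turn deg [-0.28  0.22 -0.18] F [ 0.03 -0.23 -3.07] op 61.6 q [-0.46  0.49 -0.13  1.81  0.08  0.85 -0.63]
```

View pics/scene11.png

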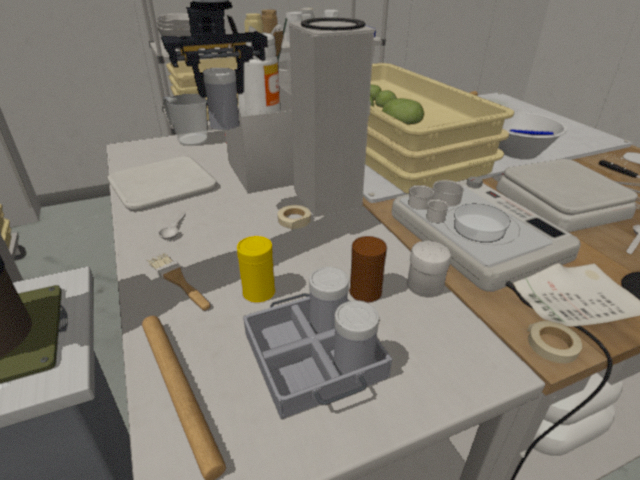

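View pics/side11.png

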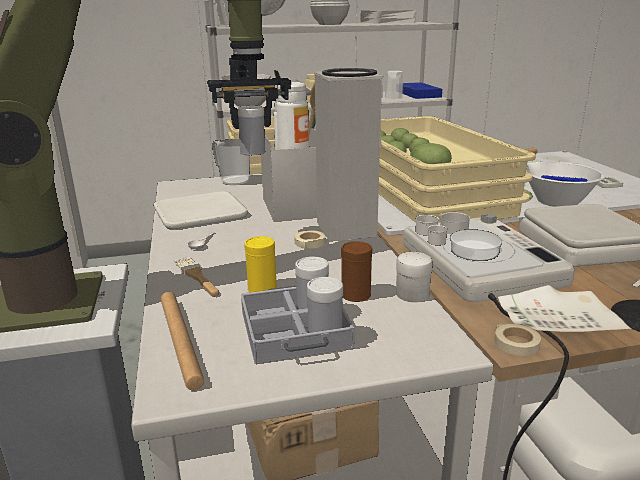

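Two tins stand upright in separate cells, at scene (328,300) and (356,335). The caddy, shaker (429,268) and tape (294,216) are where they started, and the heavy tin is held high at (220,98). Handing in.

```bash
python3 -c "
from plant import *
print(finish_job())"
```

```text
the job is handed in; nothing more can be done
None
```

The job is handed in: the two light tins stand upright in separate caddy cells, and the gripper holds the heavy tin upright. Its bottom is about 0.22 m above the table, and the stowed tins' tops are at about 0.114 m.

- **Weights:** I hefted all three. Two pulled about 1.8 N and 1.4 N; the third pulled about 4.4 N, so that is the one with the sugar.
- **Last pictures:** in the scene and side views both stowed tins are upright, and the caddy, flour shaker, tape and the yellow and brown look-alikes appear unmoved. The handover was at about 20.6 s of the 72 s allowed.
- **Checks that disagreed:**
  - The last force readings on the held tin were 3.1–3.5 N, below the 4.4 N first read. That is still well above the two light tins.
  - In the last scene picture the network reported the shaker on the caddy; the picture shows the shaker in its place.
  - Early lid measurements of the third tin were 5–10 mm off in y. I corrected them from a wrist close-up before gripping.
- **Set-down force:** at touchdown the wrist force read briefly about 24 N for the first tin and 17 N for the second, within the limits.

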